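Pack the mending tin: reels and thimble in a row, lid shut, tape on top

ROBOT

A 6-joint arm with a two-finger parallel gripper is mounted at the origin on a cart in front of the work surface, level with it; the furniture and walls round the work are solid. World frame = base frame: x ahead of the robot, y to its left, z up, the work surface at z = 0. Lengths are in m, angles in rad, forces in N, time in s.
With the tool pointing down it reaches from about 0.325 to 0.9 m from the base axis. Payload 6.1 kg.
Tool frame: the origin (TCP) lies midway between the tips of the shut fingers; the grasp point (between the pads) lies 19 mm behind it; z points along the fingers, y is the line along which they close (so a half turn about z gives the same grasp; the last joint's range is limited). The gripper opens to 85 mm and grips with 20 to 120 N. Pads are 22 mm wide; open, the fingers measure 114 mm over their backs; the gripper's body (76 mm by 85 mm) begins 54 mm behind the grasp point. The pads swing forward as they close: fully open they stand 13 mm farther back than shut.
Start: joints at [-1.367, 0.22, 1.526, -0, 1.395, -0.126], TCP at [0.202, -0.591, 0.231] pointing down, gripper open.
Joint ranges: [-2.98, 2.98], [-0.91, 2.08], [0.09, 2.57], [-1.24, 4.39], [0.2, 2.65], [-2.68, 2.68]. Speed limits (rad/s): [2.57, 2.57, 3.01, 3.14, 3.14, 3.14].

INTERFACE

Orientations are given as [roll, pitch, yaw] about the fixed x, y, z axes, in that order (R = Rz(yaw) Ry(pitch) Rx(roll)).
In Python, from plant import movep, move_l, set_joints, gripper_to, hold, inverse_kinematics, observe, get_image, get_calibration, Unreachable, job_done gives the robot as it stands. Calls block until the motion is done:
- movep(position, orientation): joint-space move of the TCP to a pose.
- move_l(position, feed=0.15, rotation=None, max_force=None): straight line of the TCP; rotation=None keeps the orientation; feed is the mean speed in m/s. With max_force (N) it stops when the force on the tool has changed by that much, and returns True; else False.
- set_joints(angles): joint-space move.
- gripper_to(opening, f_grip=None): finger opening in m; f_grip is the grip in N (None keeps the last); returns when the fingers have stopped.
- hold(seconds).
- inverse_kinematics(position, orientation): joint angles nearest the present ones, or None.
- observe(): the state.
- get_image(name): name is "scene" or "side" or "wrist"; returns (picture, depth): 480x640x3 uint8, red, green, blue; 480x640 float32, m along the optical axis (not along the pixel's ray), 0 where there is no reading.
- get_calibration(name): a dict with "intrinsics" (3x3 intrinsics, pixels), "world_from_camera" (4x4, takes a point from camera to world coordinates). Camera axes: x right, y down, z forward; pixel columns grow to the right and rows downward; lengths in m; the calibration is good to about 2 mm. A picture is of the moment at which its call begins: read the wrist's pose just before it. get_calibration takes no time and is no camera call; for the wrist camera it gives the pose at the moment of the call.
A pose or a line that the arm cannot do raises Unreachable and nothing moves.
- job_done(): hands the job in; it is judged then, once.
The state is a dict: "time_s": time; "q": joint angles; "joint_velocities": joint speeds; "joint_torque": joint torques, N m; "eef_pos": TCP position; "tcp_rot": TCP orientation; "ft_force": force on the tool from outside, world axes, zero at the start; "torque": the same for the moment, N m; "opening": finger opening in m; "grasp_force": force on a finger pad.
Only numpy, scipy, OpenCV 4.12 (cv2) and the standard library are available. Lean on these libraries where they do the work, as an engineer would, in place of code of your own. Each camera call takes 0.05 s, during which the arm holds its last target. There are 200 camera calls.

TASK

Pack the mending tin where it stands: looking at it from its front with the hinge at the back, stand the cream reel at the left-hand end and the grey reel at the right-hand end, with the thimble standing between them in the same row. Then shut the lid and lay the tape measure flat on top of it, the whole of the round case over the lid. The rust-coloured reel on the worktop stays out, where it is.

Things in the scene. Friction and masses are not known exactly. Their poses are not given: they have to be found in the camera images.
- tin: Dark green hinged sewing tin, loose, 0.5 kg, open (the flat buttons on its floor are decoration), 78 (x) x 117 (y) mm. Origin on the underside; +x from the front to the hinge, +y to the left end seen from the front. Inside x -36 to +39, y -56 to +56 mm; floor at z = 2, rim at z = 36 mm. Hinge axis along y at x = 42, z = 37 mm. Shut, the lid lies from z = 44 to 46 mm, x -39 to +42, y -59 to +59 mm.
- tin_lid (a joint): Opening angle of the tin's lid, rad: 0 shut, 1.95 open as far as it goes, leaning back past upright, its front edge about 110 mm above the tin's underside. Light friction (0.02 N m), no catch: push it over from behind, then down until it lies on the tin.
- lid_lip (a point): Middle of the lid's front edge on its outer (top) face, 81 mm from the hinge axis; its axes turn with the lid and equal the tin's when shut.
- cream_reel: Cotton reel with cream (off-white) thread, pale wooden ends and a round cream paper label on top, 30 mm diameter, 38 mm high, 18 g, standing upright. Origin: centre of its underside, z up. It stands 4 mm proud of the tin's rim when it is in.
- grey_reel: Cotton reel with dark grey thread and a dark grey label on top, otherwise the same as the cream one: 30 mm diameter, 38 mm high. Origin: centre of its underside.
- rust_reel: Cotton reel with rust-red thread and label, same size, standing upright on the worktop (another one stands far off in the cream tray, as part of the room). It is in use and stays out where it is. Origin: centre of its underside.
- thimble: Steel thimble standing mouth down, 20 mm diameter at the foot narrowing to 16 mm at 19 mm height, domed top at 24 mm, 14 g. Origin: centre of its underside, z up.
- tape: Cream sewing tape in a round case with a red centre button, lying flat, 70 g. Its origin is the underside, in the middle of the 96 mm overall length; the round case, 51 mm diameter and 17 mm high (21 mm with the button), is centred 22 mm along +y from the origin, and the thin end of the tape sticks out along -y to 48 mm from the origin.
- tape_case (a point): Centre of the underside of the tape measure's round case; axes as the tape measure's: z up, -y towards the free end of the tape.
There are look-alikes about, which are no part of the job. Leave any turquoise look-alike of the tape alone.

How it is judged:
On the way, in this order (a step that is already met when the one before it is completed fails the run):
1. both reels and the thimble stand in their places in the open tin (y of cream_reel in the frame of tin between 0.018 and 0.045 m and x of cream_reel in the frame of tin between -0.02 and 0.024 m and z of cream_reel in the frame of tin between -0.003 and 0.007 m and angle between each of cream_reel, grey_reel, thimble's own z axis and vertical below 0.15 rad and y of grey_reel in the frame of tin between -0.045 and -0.018 m and x of grey_reel in the frame of tin between -0.02 and 0.024 m and z of grey_reel in the frame of tin between -0.003 and 0.007 m and y of thimble in the frame of tin between -0.018 and 0.018 m and x of thimble in the frame of tin between -0.02 and 0.024 m and z of thimble in the frame of tin between -0.003 and 0.007 m and value of joint tin_lid above 0.5 rad), for 0.2 s.
2. the lid is shut over them (value of joint tin_lid below 0.08 rad and y of cream_reel in the frame of tin between 0.018 and 0.045 m and x of cream_reel in the frame of tin between -0.02 and 0.024 m and z of cream_reel in the frame of tin between -0.003 and 0.007 m and angle between each of cream_reel, grey_reel, thimble's own z axis and vertical below 0.15 rad and y of grey_reel in the frame of tin between -0.045 and -0.018 m and x of grey_reel in the frame of tin between -0.02 and 0.024 m and z of grey_reel in the frame of tin between -0.003 and 0.007 m and y of thimble in the frame of tin between -0.018 and 0.018 m and x of thimble in the frame of tin between -0.02 and 0.024 m and z of thimble in the frame of tin between -0.003 and 0.007 m), for 0.2 s.
At the end, for the whole second after the job is handed in: Upright on the tin's floor, within 20 mm of its long middle line: cream reel over 18 mm left of the middle, grey over 18 mm right, thimble within 18 mm of it; lid shut to 0.08 rad; tape flat on the lid, case centre within 17 mm (front to back) and 36 mm (sideways) of its middle; all at rest (all of step 2 and x of tape_case in the frame of tin between -0.016 and 0.019 m and y of tape_case in the frame of tin between -0.036 and 0.036 m and z of tape_case in the frame of tin between 0.04 and 0.052 m and angle between tape's own z axis and vertical below 0.15 rad and linear speed of each of cream_reel, grey_reel, thimble, tape, tin below 0.02 m/s); the robot touches nothing.
It fails at once if the rust-coloured reel is knocked or moved by more than 25 mm (distance of rust_reel from where it was at the start of the episode above 0.025 m).
It fails at once if the tin is pushed more than 40 mm from where it stood (distance of tin from where it was at the start of the episode above 0.04 m).
It also fails if it takes over 106 s, if anything falls off the work surface, if the arm or the gripper's body presses on something with over 40 N, if the wrist force passes 120 N, or if a joint passes its speed limit or range.

## Working session

There is one attempt and no reset: what is moved stays moved. The work goes in short steps, each a Python script; the robot and the scene stay as the last script left them, time stands still between calls to the robot, and variables do not carry over. Pictures are saved under pics/ and viewed, at most 14 in all, crops included, and the job is handed in when it is done.

```bash
ls; mkdir -p pics; cat > h.py <<'E'
import numpy as np, cv2
from plant import *
def snap(n,f):
    c=get_calibration(n); p,d=get_image(n); cv2.imwrite(f'pics/{f}.png',p[:,:,::-1]); np.savez(f'pics/{f}.npz',p=p,d=d,K=c['intrinsics'],T=c['world_from_camera'])
def cloud(f):
    z=np.load(f'pics/{f}.npz'); d=z['d']; v,u=np.indices(d.shape); K=z['K']
    P=np.stack([(u-K[0,2])/K[0,0]*d,(v-K[1,2])/K[1,1]*d,d],-1)@z['T'][:3,:3].T+z['T'][:3,3]
    P[d==0]=np.nan
    return z['p'],P
E
python3 - <<'E'
from h import *
snap('scene','s0'); snap('side','d0'); snap('wrist','w0')
print(observe())
for n in('scene','side'): print(get_calibration(n))
E
```

```text
pics
{'time_s': 0.15, 'q': array([-1.36708931e+00,  2.21061146e-01,  1.52735418e+00,  1.12410703e-05,
        1.39468429e+00, -1.26087947e-01]), 'joint_velocities': array([ 0.00085851, -0.00251405, -0.00319477, -0.00018372,  0.00075699,
       -0.00048704]), 'joint_torque': array([ 6.35344386e-04, -4.97481859e+01, -3.89905965e+01, -3.18382336e-04,
        7.15625458e-03, -3.25790586e-05]), 'eef_pos': array([ 0.20231833, -0.59085883,  0.23043741]), 'tcp_rot': array([-3.14009905e+00, -2.00483060e-04,  3.29792832e-01]), 'ft_force': array([-0.57360804,  0.15285548, -0.31724079]), 'torque': array([ 0.02090209, -0.02432878, -0.00948369]), 'grasp_force': 0.0, 'opening': 0.085258022734897}
{'intrinsics': array([[560.53451091,   0.        , 325.79172425],
       [  0.        , 560.53451091, 236.22628175],
       [  0.        ,   0.        ,   1.        ]]), 'world_from_camera': array([[-0.85426589, -0.28094601,  0.43737756,  0.13795205],
       [-0.51959539,  0.48708764, -0.70197313,  0.39401155],
       [-0.01582465, -0.82693106, -0.5620806 ,  0.54841726],
       [ 0.        ,  0.        ,  0.        ,  1.        ]])}
{'intrinsics': array([[477.39566572,   0.        , 321.42271173],
       [  0.        , 477.39566572, 244.47934082],
       [  0.        ,   0.        ,   1.        ]]), 'world_from_camera': array([[-0.99130091, -0.06485828,  0.1145247 ,  0.44561606],
       [-0.13117271,  0.55813465, -0.81931644,  0.46398166],
       [-0.01078074, -0.82721165, -0.56178702,  0.53081472],
       [ 0.        ,  0.        ,  0.        ,  1.        ]])}
```

View pics/s0.png

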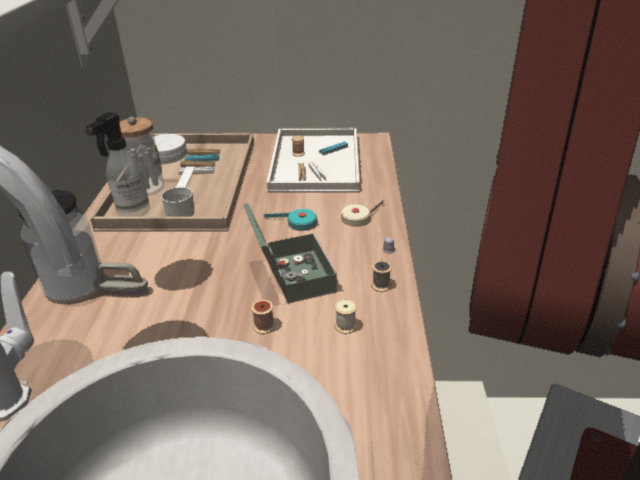

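View pics/d0.png

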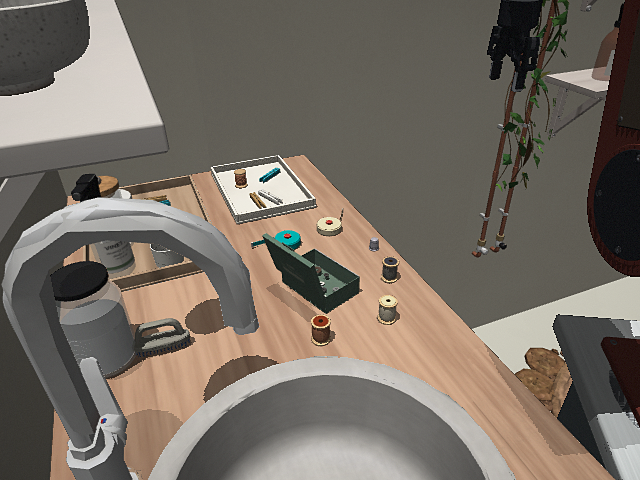

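Scene view: cream reel at (345,316), dark grey reel at (381,276), and rust reel at (262,316), with another rust reel in the tray at (298,146). The thimble is at (389,244) and the open tin at (300,270), front towards the robot (right). The cream tape with red button at (355,214) fits the description; the turquoise one at (302,218) is the look-alike.

```bash
python3 - <<'E'
from h import *
for f,boxes in (('s0',dict(cream=(330,295,362,335),grey=(368,258,395,294),rust=(250,298,276,334),thimble=(380,234,398,254),tape=(338,200,386,226),turq=(262,205,320,232),tin=(240,200,340,302))),
 ('d0',dict(cream=(375,292,402,328),grey=(379,254,402,286),rust=(308,312,334,348),thimble=(366,235,383,253),tape=(314,205,346,240),turq=(248,228,304,250),tin=(262,230,362,310)))):
    p,P=cloud(f)
    for n,(a,b,c,d) in boxes.items():
        Q=P[b:d,a:c].reshape(-1,3); C=p[b:d,a:c].reshape(-1,3)
        q=Q[Q[:,2]>0.006]
        zm=np.nanpercentile(q[:,2],98); t=q[q[:,2]>zm-0.006]
        x,y=t[:,0],t[:,1]
        print(f,n,len(q),'zmax%.3f'%zm,'topmed',np.round(np.median(t,0),3),'top mid',np.round([(x.min()+x.max())/2,(y.min()+y.max())/2],3),'ext',np.round([np.ptp(x),np.ptp(y)],3),'all',np.round([q.min(0),q.max(0)],3).tolist())
p=cv2.imread('pics/s0.png')[190:340,235:410]
cv2.imwrite('pics/c0.png',cv2.resize(p,(700,600),interpolation=cv2.INTER_CUBIC))
E
```

```text
s0 cream 517 zmax0.039 topmed [ 0.423 -0.11   0.037] top mid [ 0.424 -0.112] ext [0.03 0.03] all [[0.409, -0.127, 0.006], [0.439, -0.097, 0.039]]
s0 grey 423 zmax0.038 topmed [ 0.421 -0.216  0.037] top mid [ 0.422 -0.218] ext [0.029 0.03 ] all [[0.407, -0.233, 0.006], [0.436, -0.203, 0.04]]
s0 rust 534 zmax0.038 topmed [ 0.522 -0.053  0.037] top mid [ 0.523 -0.053] ext [0.03 0.03] all [[0.509, -0.068, 0.006], [0.538, -0.038, 0.039]]
s0 thimble 116 zmax0.024 topmed [ 0.452 -0.306  0.021] top mid [ 0.453 -0.308] ext [0.015 0.013] all [[0.445, -0.314, 0.006], [0.462, -0.299, 0.024]]
s0 tape 482 zmax0.020 topmed [ 0.547 -0.363  0.016] top mid [ 0.548 -0.366] ext [0.051 0.052] all [[0.523, -0.433, 0.006], [0.573, -0.339, 0.021]]
s0 turq 531 zmax0.020 topmed [ 0.622 -0.303  0.016] top mid [ 0.644 -0.304] ext [0.092 0.052] all [[0.598, -0.33, 0.006], [0.692, -0.278, 0.021]]
s0 tin 3211 zmax0.113 topmed [ 0.578 -0.12   0.113] top mid [ 0.584 -0.126] ext [0.096 0.08 ] all [[0.437, -0.33, 0.006], [0.692, -0.058, 0.119]]
d0 cream 404 zmax0.038 topmed [ 0.422 -0.111  0.037] top mid [ 0.422 -0.11
[... 248 characters left out ...]
0.521 -0.054  0.037] top mid [ 0.521 -0.055] ext [0.029 0.03 ] all [[0.507, -0.07, 0.006], [0.536, -0.04, 0.039]]
d0 thimble 86 zmax0.024 topmed [ 0.451 -0.307  0.022] top mid [ 0.452 -0.309] ext [0.014 0.015] all [[0.443, -0.316, 0.006], [0.459, -0.299, 0.025]]
d0 tape 352 zmax0.020 topmed [ 0.546 -0.365  0.016] top mid [ 0.546 -0.367] ext [0.05  0.053] all [[0.52, -0.437, 0.006], [0.57, -0.34, 0.021]]
d0 turq 612 zmax0.116 topmed [ 0.6   -0.142  0.113] top mid [ 0.6   -0.146] ext [0.057 0.05 ] all [[0.571, -0.331, 0.006], [0.689, -0.121, 0.118]]
d0 tin 3447 zmax0.113 topmed [ 0.58  -0.125  0.112] top mid [ 0.582 -0.129] ext [0.094 0.083] all [[0.471, -0.355, 0.006], [0.671, -0.087, 0.118]]
```

View pics/c0.png

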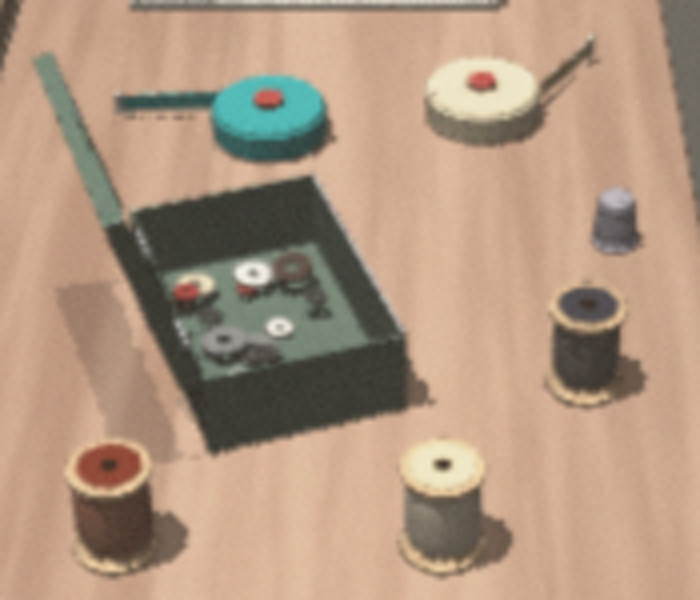

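The crop confirms all identities: cream, grey and rust labels, cream tape with its tail pointing away to the right, tin empty apart from the buttons. Next is a wrist view from above to fit the tin.

```bash
python3 - <<'E'
from h import *
movep([0.45,-0.2,0.36],[np.pi,0,0]); hold(0.3)
snap('wrist','w1'); o=observe(); print(o['time_s'],o['eef_pos'],o['tcp_rot'],o['q']); print(get_calibration('wrist'))
E
```

```text
2.25 [ 0.44987675 -0.20034427  0.35980684] [-3.14138607e+00  3.38002063e-04 -6.38370867e-04] [-5.79245676e-01 -1.54607867e-01  1.67380810e+00 -1.18982638e-05
  1.62278838e+00  9.92188440e-01]
{'intrinsics': array([[358.96962449,   0.        , 314.43438617],
       [  0.        , 358.96962449, 240.74948633],
       [  0.        ,   0.        ,   1.        ]]), 'world_from_camera': array([[-6.22471537e-04, -9.62959758e-01, -2.69644426e-01,
         5.18079763e-01],
       [-9.99999612e-01,  7.67299534e-04, -4.31706596e-04,
        -2.00224552e-01],
       [ 6.22614122e-04,  2.69644053e-01, -9.62959863e-01,
         5.03038329e-01],
       [ 0.00000000e+00,  0.00000000e+00,  0.00000000e+00,
         1.00000000e+00]])}
```

View pics/w1.png

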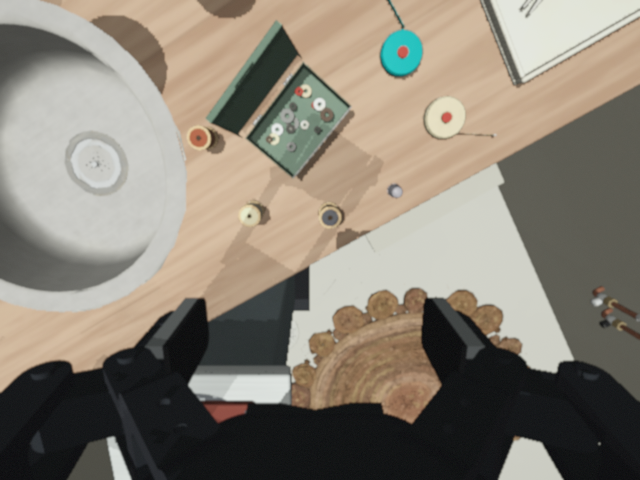

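Wrist view: tin at (300,120) turned about 35° with the hinge up-left. The cream reel is at (250,213), grey (330,215), rust (200,138), thimble (395,190) and tape (445,118) with its tail to the right. Now I'll fit the tin footprint and tape tail by depth.

```bash
python3 - <<'E'
from h import *
for fs in (['s0'],['d0'],['w1'],['s0','d0','w1']):
    Q=np.concatenate([cloud(f)[1].reshape(-1,3) for f in fs]); Q=Q[np.isfinite(Q[:,0])]
    m=(np.hypot(Q[:,0]-0.51,Q[:,1]+0.16)<0.1)&(Q[:,2]>0.031)&(Q[:,2]<0.038)
    m&=np.hypot(Q[:,0]-.423,Q[:,1]+.111)>.022
    m&=np.hypot(Q[:,0]-.421,Q[:,1]+.217)>.022
    m&=np.hypot(Q[:,0]-.522,Q[:,1]+.053)>.022
    q=Q[m]; print(fs,m.sum(),cv2.minAreaRect((q[:,:2]*1000).astype(np.float32)))
    m=(Q[:,2]>.004)&(Q[:,2]<.03)&(Q[:,1]<-.39)&(Q[:,1]>-.46)&(abs(Q[:,0]-.55)<.1); t=Q[m]
    t=t[np.hypot(t[:,0]-.547,t[:,1]+.366)>.03]
    if len(t): print('tail',len(t),t.mean(0),np.rad2deg(np.arctan2(*(t.mean(0)[:2]-[.547,-.366])[::-1])))
p,P=cloud('w1')
for n,x,y,r,h in(('cream',.423,-.111,.022,.03),('grey',.421,-.217,.022,.03),('rust',.522,-.053,.022,.03),('thimble',.452,-.307,.015,.016),('tape',.547,-.366,.035,.012)):
    q=P[(np.hypot(P[...,0]-x,P[...,1]-y)<r)&(P[...,2]>h)]; print(n,len(q),(q.max(0)+q.min(0))/2,np.ptp(q,axis=0)[:2],q[:,2].max())
E
```

```text
['s0'] 383 ((544.8013916015625, -173.86441040039062), (88.22315216064453, 119.70091247558594), 49.7783317565918)
tail 393 [ 0.60842401 -0.43475406  0.01429073] -48.222802539427484
['d0'] 296 ((542.6199340820312, -174.79244995117188), (90.46818542480469, 117.9201889038086), 50.524330139160156)
tail 279 [ 0.6137044  -0.43774026  0.01440764] -47.08318928128575
['w1'] 464 ((542.8818969726562, -175.623291015625), (88.37529754638672, 115.34886932373047), 49.94130325317383)
tail 1197 [ 0.62104856 -0.44211292  0.01499307] -45.787632023543246
['s0', 'd0', 'w1'] 1143 ((543.7260131835938, -175.25015258789062), (92.18833923339844, 119.53939056396484), 49.99971389770508)
tail 1869 [ 0.61729764 -0.43991281  0.01475799] -46.4360326513696
cream 393 [ 0.42266529 -0.11419755  0.03851654] [0.02969773 0.02924805] 0.041241309784423696
grey 387 [ 0.42091275 -0.22046351  0.03816887] [0.02840418 0.02786094] 0.04124417796315394
rust 470 [ 0.52188442 -0.05662699  0.0377408 ] [0.02873133 0.02936902] 0.041318901465027646
thimble 119 [ 0.45154105 -0.31094883  0.02136002] [0.01519409 0.01604387] 0.026572196670531734
tape 1364 [ 0.54696309 -0.36869968  0.01791017] [0.05009282 0.05231167] 0.023722079308943267
```

```bash
python3 - <<'E'
from h import *
yaw=np.deg2rad(50); c,s=np.cos(yaw),np.sin(yaw); R=np.array([[c,-s],[s,c]])
for f in ('s0','d0','w1'):
    Q=cloud(f)[1].reshape(-1,3); Q=Q[np.isfinite(Q[:,0])]
    L=(Q[:,:2]-[.5437,-.1753])@R
    m=(abs(L[:,0])<.07)&(abs(L[:,1])<.075)&(Q[:,2]>.031)&(Q[:,2]<.038)
    for X,Y in((.423,-.113),(.421,-.219),(.522,-.055)): m&=np.hypot(Q[:,0]-X,Q[:,1]-Y)>.022
    l=L[m]*1000
    fr=l[(l[:,0]<-32)&(abs(l[:,1])<50)]; print(f,'front x 2/98',np.percentile(fr[:,0],[2,50,98]),'slope deg',np.rad2deg(np.polyfit(fr[:,1],fr[:,0],1)[0]))
    for sg in(1,-1):
        e=l[(sg*l[:,1]>48)&(abs(l[:,0])<30)]; print('  end',sg,len(e),np.percentile(e[:,1],[2,50,98]) if len(e) else '')
    m=(abs(L[:,0])<.12)&(abs(L[:,1])<.05)&(Q[:,2]>.07)&(L[:,0]>.02)&(L[:,0]<.12)
    l=np.c_[L,Q[:,2]][m]; print('  lid slope',np.polyfit(l[:,2],l[:,0],1), l[:,2].max())
    # floor
    m=(abs(L[:,0])<.02)&(abs(L[:,1])<.04)&(Q[:,2]<.02); print('  floor z',np.median(Q[m,2]))
    m=(Q[:,2]>.004)&(Q[:,2]<.02)&(np.hypot(Q[:,0]-.547,Q[:,1]+.367)<.08)&(np.hypot(Q[:,0]-.547,Q[:,1]+.367)>.03)
    t=Q[m]
    if len(t): print('  tail',len(t),t.mean(0),t[:,1].min(),np.rad2deg(np.arctan2(*(t.mean(0)[:2]-[.547,-.367])[::-1])))
E
```

```text
s0 front x 2/98 [-42.22496365 -40.89790812 -40.17925932] slope deg 0.12211362286768516
  end 1 98 [55.54843161 57.17196844 58.92810883]
  end -1 91 [-59.21870979 -56.38561727 -53.51046198]
  lid slope [-0.01434363  0.06557733] 0.11866846847544116
  floor z 0.0013518514104438606
  tail 84 [ 0.56109759 -0.37095729  0.01028244] -0.433034003394123 -15.679801495545492
d0 front x 2/98 [-45.14270449 -43.65513699 -42.03061795] slope deg 0.21879632511118932
  end 1 66 [56.56939115 57.7460868  59.29188707]
  end -1 18 [-57.38002371 -55.99331607 -54.09368318]
  lid slope [0.146903   0.04596304] 0.11827565709580673
  floor z 0.0009281493413307862
  tail 49 [ 0.58167401 -0.34575478  0.01310904] -0.43668543529638726 31.496341050087953
w1 front x 2/98 [-44.9385355  -44.053407   -43.22824582] slope deg 0.008817084159684133
  end 1 63 [56.25040352 56.56611765 57.32685052]
  end -1 71 [-57.20572802 -56.37847366 -56.03069821]
  lid slope [0.18097991 0.04044933] 0.12121213411357273
  floor z 0.0029794145707128794
  tail 241 [ 0.59259714 -0.33524366  0.01593833] -0.4380245905745829 34.8554605678361
```

Fitted tin: centre ≈ (0.540, −0.179), yaw 50°; heights and sizes match what was given. Packing the reels next.

```bash
cat >> h.py <<'E'
C=np.array([.5399,-.1791]); Y=np.deg2rad(50); RT=np.array([[np.cos(Y),-np.sin(Y)],[np.sin(Y),np.cos(Y)]])
tin=lambda x,y,z:[*(C+RT@[x,y]),z]
def pick_place(xy,zt,target,psi_p,psi_t,zp,open0,f,rel,up=.15):
    o=[np.pi,0,psi_p]; gripper_to(open0,f)
    movep([*xy,up],o); move_l([*xy,zt],.12); gripper_to(0.0,f); s=observe()
    print('grip',s['opening'],s['grasp_force'],'ft',s['ft_force'])
    move_l([*xy,up],.2); movep([*target[:2],up],[np.pi,0,psi_t])
    t=[*target[:2],zp]; print('carry',observe()['opening'])
    move_l([*t[:2],zp+.03],.2); hit=move_l(t,.05,max_force=12); print('hit',hit,observe()['eef_pos'],observe()['ft_force'])
    w=observe()['opening']; gripper_to(w+rel); move_l([*t[:2],up],.15); print('t',observe()['time_s'])
E
python3 - <<'E'
from h import *
A=np.deg2rad(140)
pick_place((.4228,-.113),.008,tin(.0015,.036,0),A,A,.011,.055,30,.007)
snap('wrist','w2')
E
```

```text
grip 0.02791586905431558 29.669891368830577 ft [0.08913494 0.49107358 5.13952928]
carry 0.02799849801643777
hit True [ 0.51256083 -0.15455786  0.01075578] [-1.66223004 -0.35108667  5.59764443]
t 10.2833
```

View pics/w2.png

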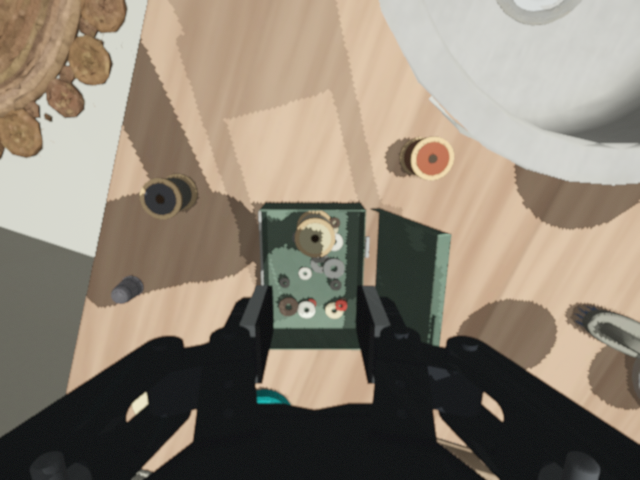

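The cream reel stands at the tin's left end (315,232), and the tin is still aligned. Now the grey reel, then a numeric check.

```bash
python3 - <<'E'
from h import *
A=np.deg2rad(140)
pick_place((.421,-.2195),.008,tin(.0015,-.036,0),A,A,.0105,.055,30,.007)
movep([.40,-.14,.3],[np.pi,0,A]); hold(.2); snap('scene','s3'); snap('side','d3'); snap('wrist','w3')
for f in ('s3','d3','w3'):
    Q=cloud(f)[1].reshape(-1,3); Q=Q[np.isfinite(Q[:,0])]; L=(Q[:,:2]-C)@RT
    for n,yy in(('cream',.036),('grey',-.036)):
        m=(np.hypot(L[:,0]-.0015,L[:,1]-yy)<.02)&(Q[:,2]>.0375)&(Q[:,2]<.05); q=L[m]; print(f,n,m.sum(),(q.max(0)+q.min(0))/2 if len(q) else '',np.ptp(q,axis=0) if len(q) else '',Q[m,2].max() if len(q) else '')
    m=(Q[:,2]>.03)&(Q[:,2]<.037)&(abs(L[:,1])<.05)&(L[:,0]<-.03)&(L[:,0]>-.05); print(' front',np.median(L[m,0]))
    for s in(1,-1):
        m=(Q[:,2]>.03)&(Q[:,2]<.037)&(abs(L[:,0])<.028)&(s*L[:,1]>.052)&(s*L[:,1]<.065); print(' end',m.sum(),np.median(L[m,1]))
    m=(np.hypot(Q[:,0]-.452,Q[:,1]+.309)<.02)&(Q[:,2]>.012); print(' thimble',(Q[m].max(0)+Q[m].min(0))/2)
E
```

```text
grip 0.028494669925283624 29.65427567018196 ft [-1.42625927  1.25644223  4.71988973]
carry 0.028258562123081404
hit True [ 0.5677155  -0.20086345  0.01064054] [-0.94110469  0.36300363  4.87354464]
t 16.975
s3 cream 184 [0.00469501 0.03658804] [0.02831654 0.03126971] 0.042162339525190995
s3 grey 155 [ 0.00470713 -0.03466339] [0.027653   0.02972475] 0.040971407712965924
 front -0.03543303410718346
 end 112 0.05667595195764359
 end 84 -0.056838817469223715
 thimble [ 0.45278768 -0.30764814  0.01829438]
d3 cream 153 [0.00192393 0.03815827] [0.02944806 0.02861861] 0.04127762682234509
d3 grey 54 [-0.00601048 -0.03327573] [0.0151028  0.02736447] 0.04078055774479167
 front -0.03826986637666458
 end 65 0.05738276727006008
 end 24 -0.056095245327249854
 thimble [ 0.45091699 -0.30855265  0.01799117]
w3 cream 326 [0.00085681 0.04039989] [0.02885479 0.02320037] 0.04339072252464471
w3 grey 71 [-0.00894578 -0.03476735] [0.0080746  0.02205177] 0.04375809133739339
 front -0.03951322366372224
 end 114 0.057565577495781645
 end 64 -0.056056222510912065Traceback (most recent call last):
  File "<stdin>", line 12, in <module>
    return umr_maximum(a, axis, None, out, keepdims, initial, where)
ValueError: zero-size array to reduction operation maximum which has no identity
```

View pics/s3.png

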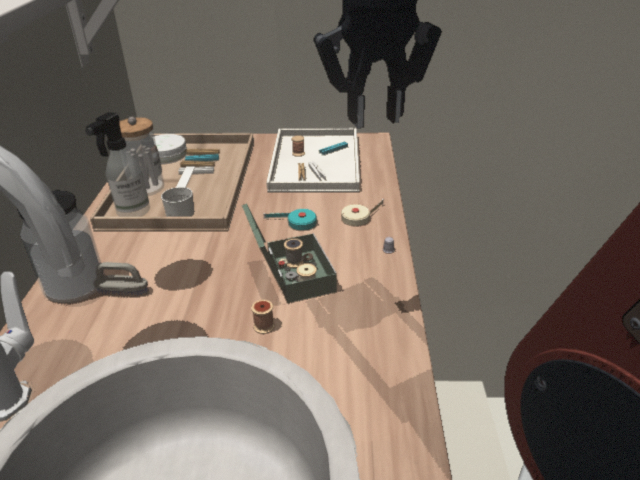

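Both reels stand in the tin: grey at (293,246) on the right-hand end, cream at (306,271) on the left-hand end, heights right and tin unmoved. Now the thimble.

```bash
python3 - <<'E'
from h import *
A=np.deg2rad(140)
pick_place((.4518,-.3088),.004,tin(.0015,0,0),A,A,.0065,.05,22,.012)
o=[np.pi,0,A]; movep([*tin(-.07,0,0)[:2],.24],o); hold(.2); snap('wrist','w4'); snap('scene','s4')
a=cv2.imread('pics/s4.png')[200:310,240:400]; b=cv2.imread('pics/w4.png')
cv2.imwrite('pics/c4.png',np.hstack([cv2.resize(a,(400,275),interpolation=cv2.INTER_CUBIC),cv2.resize(b,(367,275))]))
E
```

```text
grip 0.016342560193612535 21.6160219188896 ft [0.52414831 0.23031342 4.3532998 ]
carry 0.01640301140326239
hit True [ 0.54019054 -0.17755065  0.00663184] [-1.56449281  0.30527202  6.45325243]
t 25.4917
```

View pics/c4.png

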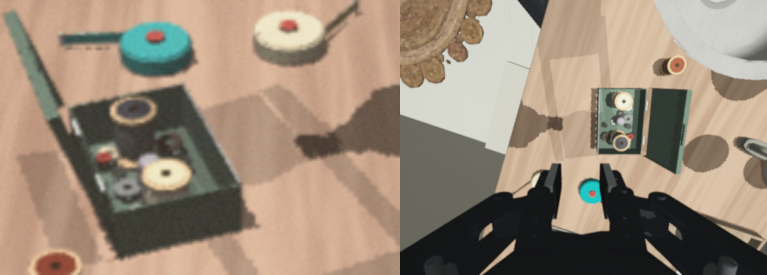

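The row looks right: cream, thimble, grey. Checking that the thimble is upright by depth and a crop.

```bash
python3 - <<'E'
from h import *
movep([*tin(-.01,-.12,0)[:2],.22],[np.pi,0,np.deg2rad(140)]); hold(.2); snap('wrist','w5')
for f in('w4','w5','s4'):
    Q=cloud(f)[1].reshape(-1,3); L=(Q[:,:2]-C)@RT
    m=(abs(L[:,1])<.016)&(abs(L[:,0]-.0015)<.02)&(Q[:,2]>.012); q=np.c_[L,Q[:,2]][m]*1000; print(f,len(q),np.percentile(q,[2,50,98],axis=0).round(1).tolist())
z=np.load('pics/w5.npz'); K=z['K'];T=np.linalg.inv(z['T']); v=T@[*tin(0,0,.03),1]; u=(K@v[:3])/v[2]; print(u)
x,y=int(u[0]),int(u[1]); x0,y0=max(0,x-70),max(0,y-55)
cv2.imwrite('pics/c5.png',cv2.resize(z['p'][y0:y0+110,x0:x0+140,::-1],None,fx=4,fy=4,interpolation=cv2.INTER_CUBIC))
E
```

```text
w4 4389 [[-18.4, -1.0, 21.5], [-14.5, 13.1, 323.3], [3.2, 14.2, 332.2]]
w5 359 [[-6.3, -12.7, 12.2], [1.9, -1.4, 24.7], [20.2, 7.2, 27.7]]
s4 481 [[-18.3, -9.9, 21.2], [-10.4, 10.1, 325.3], [10.6, 14.4, 340.1]]
[326.51689757  77.78623071   1.        ]
```

View pics/c5.png

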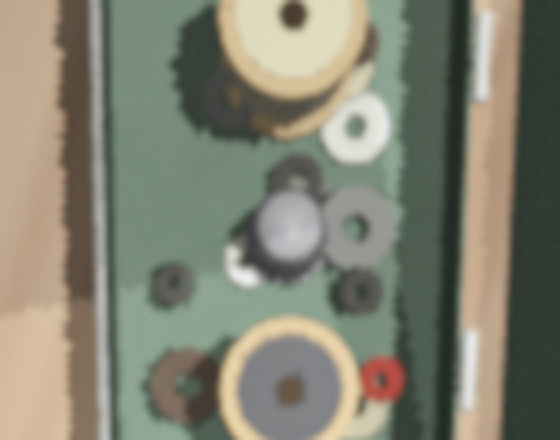

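The thimble is upright between the reels, dome at z≈26 mm. Now shutting the lid.

```bash
python3 - <<'E'
from h import *
o=[np.pi,0,Y]
movep([*tin(-.02,-.08,0)[:2],.25],o); gripper_to(0.0,20); movep(tin(.12,-.008,.25),o)
print(move_l(tin(.12,-.008,.092),.2,max_force=12))
print(move_l(tin(.0,-.008,.1),.08,max_force=15),observe()['ft_force'])
print(move_l(tin(-.02,-.008,.075),.06,max_force=12),observe()['eef_pos'])
print(move_l(tin(-.022,-.008,.043),.04,max_force=8),observe()['eef_pos'],observe()['ft_force'])
move_l(tin(-.022,-.008,.16),.2)
movep([.40,-.05,.3],[np.pi,0,Y]); snap('scene','s6'); print(observe()['time_s'])
for n in('scene',):
    Q=cloud('s6')[1].reshape(-1,3); L=(Q[:,:2]-C)@RT
    for a,b in((-.035,-.02),(-.01,.01),(.02,.035)):
        m=(L[:,0]>a)&(L[:,0]<b)&(abs(L[:,1])<.05)&(Q[:,2]<.15)&(Q[:,2]>.02); print(a,m.sum(),np.median(Q[m,2]))
    m=(abs(L)<.08).all(1)&(Q[:,2]>.041)&(Q[:,2]<.05); print(cv2.minAreaRect((L[m]*1000).astype(np.float32)))
    m=(Q[:,2]>.003)&(Q[:,2]<.03)&(np.hypot(Q[:,0]-.547,Q[:,1]+.367)<.085)&(Q[:,1]<-.385)
    q=Q[m]; print('tail',[q[(q[:,1]<-b)&(q[:,1]>-b-.01)].mean(0).round(4).tolist() for b in(.395,.405,.415,.425)])
cv2.imwrite('pics/c6.png',cv2.resize(cv2.imread('pics/s6.png')[190:340,230:410],None,fx=4,fy=4))
E
```

```text
False
False [ 0.93696461 -0.06754908 -0.49640973]
False [ 0.53286361 -0.19962333  0.07470203]
True [ 0.53178362 -0.20086134  0.04665341] [-2.32103493  0.42451545  7.66894945]
35.325
-0.035 356 0.045124891664183375
-0.01 502 0.04595001977391855
0.02 385 0.04557029700093085
((2.5535430908203125, -0.4791450500488281), (81.28551483154297, 122.60218811035156), 0.044702738523483276)
tail [[0.5291, -0.3999, 0.0075], [0.5284, -0.4102, 0.0091], [0.5281, -0.4203, 0.0078], [0.5271, -0.429, 0.0082]]
```

View pics/c6.png

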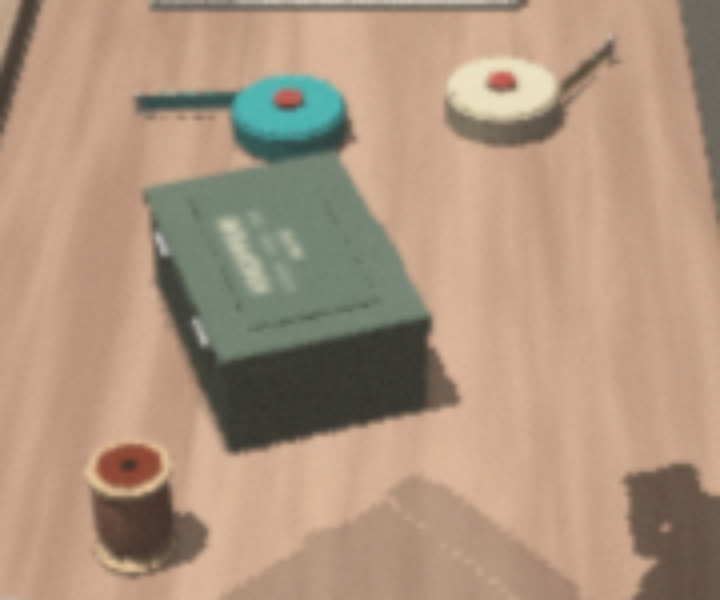

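The lid is shut flat at z≈46 mm, and the rust reel hasn't moved. The tape's tail runs along −y at x≈0.528, so I'll grip the case at 135°, clear of it, and turn it so the tail lies along the lid.

```bash
python3 - <<'E'
from h import *
pick_place((.547,-.3675),.001,tin(.0015,.018,0),np.deg2rad(45),np.deg2rad(98),.0478,.08,30,.014,up=.17)
movep([.38,-.1,.3],[np.pi,0,np.deg2rad(98)]); hold(.3); snap('scene','s7'); snap('side','d7')
for f in('s7','d7'):
    Q=cloud(f)[1].reshape(-1,3); L=(Q[:,:2]-C)@RT
    m=(abs(L)<.075).all(1)&(Q[:,2]>.057)&(Q[:,2]<.08); q=np.c_[L,Q[:,2]][m]*1000
    print(f,m.sum(),cv2.minEnclosingCircle(q[:,:2].astype(np.float32)),np.percentile(q[:,2],[2,50,98]))
    t=q[(q[:,2]>61)&(q[:,2]<65)]; print(' plane',np.polyfit(t[:,0],t[:,2],1)[0],np.polyfit(t[:,1],t[:,2],1)[0])
    m=(np.hypot(Q[:,0]-.522,Q[:,1]+.055)<.03)&(Q[:,2]>.02); print(' rust',(Q[m].max(0)+Q[m].min(0))/2)
cv2.imwrite('pics/c7.png',cv2.resize(cv2.imread('pics/s7.png')[190:340,230:410],None,fx=4,fy=4))
E
```

```text
grip 0.04891889134614123 31.36761592933908 ft [-0.48635388  1.76454393  6.52543805]
carry 0.048712865702811525
hit True [ 0.52660604 -0.16614146  0.04870272] [-2.60707114  1.16007745  8.04014858]
t 43.6917
s7 635 ((-2.7471089363098145, -3.706483840942383), 48.92293930053711) [57.6544935  62.41326207 66.63108916]
 plane 0.006830046698023804 -0.0017533631178836548
 rust [ 0.52345667 -0.05350797  0.03010984]
d7 517 ((-0.38317108154296875, -5.658962249755859), 49.36332321166992) [57.60699485 62.35191304 66.23210194]
 plane -0.0010902991155424763 -0.002768849279151058
 rust [ 0.52133234 -0.05547294  0.02971093]
```

View pics/c7.png

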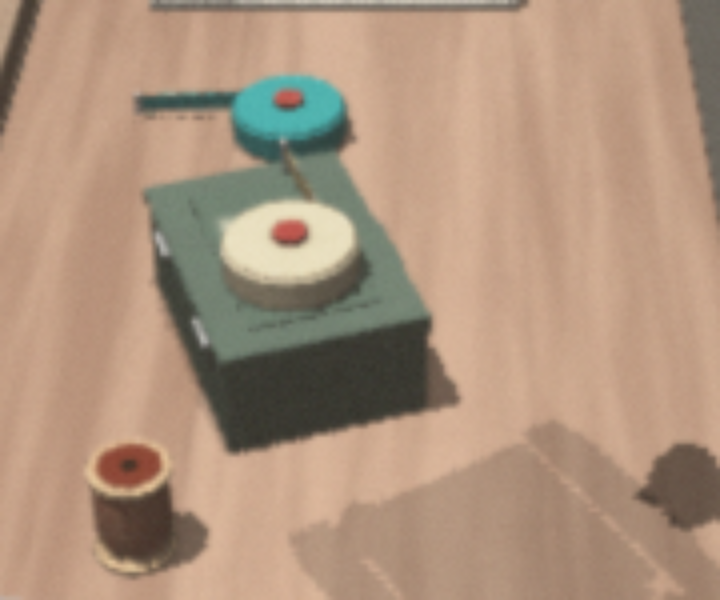

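The tape lies flat on the shut lid, case in the middle, tail along the lid. One last numeric check of the case centre, then I'll hand in.

```bash
python3 - <<'E'
from h import *
ok=True
for f in('s7','d7'):
    p,P=cloud(f); Q=P.reshape(-1,3); L=(Q[:,:2]-C)@RT
    m=(abs(L)<.075).all(1)&(Q[:,2]>.061)&(Q[:,2]<.07)&(p.reshape(-1,3).min(1)>110); c=(L[m].max(0)+L[m].min(0))/2
    print(f,m.sum(),c,np.ptp(L[m],axis=0),np.median(L[m],0)); ok&=bool(-.011<c[0]<.014 and abs(c[1])<.03)
if ok: print(job_done())
E
```

```text
s7 465 [0.00432038 0.01835211] [0.05010448 0.05120429] [0.00513047 0.02031741]
d7 376 [0.00201573 0.01840372] [0.04979908 0.04999914] [0.00374911 0.02026677]
the job is handed in; nothing more can be done
None
```

I packed the tin with cream left, thimble middle and grey right, shut the lid, and laid the tape flat on it with the case within about 4 mm of target; the rust reel hasn't moved, and I handed the job in at about 45 s (no verdict was returned).

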